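# Brace the canister and unscrew its tight cap

### The job

Open the canister standing in the blue bench holder: first press the hold-down bar fully down so that its notch straddles the canister's handle and braces it, then unscrew the tight red cap (counter-clockwise from above) until its threads let go. Lift the cap straight off and finish while still holding it level, directly above the canister's mouth and about 3 cm clear of it. Leave the bar down, the canister seated and upright in the holder, and the other things on the bench where they are.

Things in the scene. Friction and masses are not known exactly. Their poses are not given: they have to be found in the camera images.
- cap_center (a point): Centre of the red ribbed screw cap, 56 mm across, 36 mm high, 50 g: 18 mm above its lower rim and 18 mm below its flat top. z up, x along the white mark on top. Screwed on, it is on the canister's axis, 124 mm above the bench. The upper 30 mm of its side is free to grip at any yaw.
- jar_neck (a point): Top of the canister's neck (40 mm across), inside the cap, 116 mm above the canister's underside. A spring seal pushes the cap up with 20 to 27 N and makes it stiff, up to about 0.7 N m, easing as it turns. The lug thread lets go after 50 to 65 degrees of counter-clockwise turn (from above) relative to the canister and stays free for 90 more; turning at constant height is fine. Cap off, the black seal stands 5 mm above this point.
- jar: Canister: beige, round, 75 mm across, shoulder at 80 to 88 mm. Origin under its centre, z up. A 12 mm thick loop handle stands out along its -y to 68 mm from the axis, top edge 70 mm up. Loose in the holder's well, 0.4 to 0.9 kg: unbraced it turns with the cap; braced it still turns up to 8 degrees before the handle meets a prong.
- holder: Blue holder fixed on the bench: plate 200 x 150 x 12 mm with a round well (ring 90 mm across, 32 mm high); origin on the well's axis at bench level, z up. The canister's underside is 12 mm above it. The hold-down bar runs along its -y side, with two pivot cheeks, 98 mm high, at the +x end.
- bar_pivot (a point): Point on the bar's pivot axis, mid-width of the bar, 90 mm above the bench, at (75, -56, 90) mm in the holder's frame, whose axes it shares; the pivot axis is y and the lowered bar points to -x from here.
- hold_bar (a joint): Angle of the hold-down bar, rad: 0 is fully raised (60 degrees above level), 1.05 is fully down (level, at its stop). Starts raised, between 0 and 0.4. It stays where left; friction 0.13 N m.
- bar_knob (a point): Centre of the red ball, 24 mm across, at the free end of the aluminium bar, 150 mm from the pivot and 4 mm above the bar's centre line; when down, at (-75, -56, 94) mm in the holder's frame. The bar is 14 mm wide, 10 mm thick; two prongs under its middle form a 24 mm notch. Push the ball down from above along its arc: 1 to 3 N.
- spray_can: Bystander: spray can, 52 mm across, 170 mm high; origin under its centre.
- mug: Bystander: white mug, 80 mm across, 95 mm high; origin under its centre.
- oil_bottle: Bystander: grey oil bottle, 68 mm across, 180 mm high; origin under its centre.
- parts_carton: Bystander: small cardboard carton 90 x 120 x 60 mm; origin under its centre.
- tape: Bystander: yellow tape measure 70 x 35 x 65 mm; origin under its centre.
- screwdriver: Bystander: screwdriver lying on the bench, about 200 mm long.
Mind the look-alikes: they are no part of the job. Leave any grey or pink look-alike of the part that bears cap_center alone.

How it is judged:
By the outcome, as a careful person would: the job done as asked, in the order asked, and still so for the second after the job is handed in, while the arm keeps its last pose, push and grip.
It also fails if it takes over 48 s, if anything falls off the work surface, if the arm or the gripper's body presses on something with over 40 N, if the wrist force passes 120 N, or if a joint passes its speed limit or range.

### The arm

A 6-joint arm with a two-finger parallel gripper is mounted at the origin on the work surface. World frame = base frame: x ahead of the robot, y to its left, z up, the work surface at z = 0. Lengths are in m, angles in rad, forces in N, time in s.
With the tool pointing down it reaches from about 0.225 to 0.875 m from the base axis. Payload 3.4 kg.
Tool frame: the origin (TCP) lies between the finger pads; the fingertips stand 8 mm ahead of it and the grasp point (between the pads) lies 11 mm behind it; z points along the fingers, y is the line along which they close (so a half turn about z gives the same grasp; the last joint's range is limited). The gripper opens to 85 mm and grips with 20 to 120 N. Pads are 22 mm wide; open, the fingers measure 114 mm over their backs; the gripper's body (76 mm by 85 mm) begins 54 mm behind the grasp point. The pads swing forward as they close: fully open they stand 13 mm farther back than shut.
Start: joints at [-0.121, 0.276, 1.505, -0, 1.361, -0.121], TCP at [0.575, -0, 0.239] pointing down, gripper open.
Joint ranges: [-2.89, 2.89], [-0.75, 2.08], [0.22, 2.7], [-1.18, 4.32], [0.11, 2.71], [-2.7, 2.7]. Speed limits (rad/s): [2.57, 2.57, 3.14, 3.14, 3.14, 3.14].

### API

Orientations are given as a unit quaternion [w, x, y, z].
In Python, from rig import manip gives the robot as it stands.
- The arm moves only by the tool move_arm, never from a script. Its argument "deltas" is a list that holds one entry, the list of rows, each a list of 5 numbers: the shift along the tool's x, y, z normalised to -1 to 1, where 1 is 80 cm, then the turn about the tool's z normalised to -1 to 1, where 1 is 120 degrees, then the closure, from -1 (fully open) to 1 (shut). In form: [[[tx, ty, tz, twist, grip], ...]]. A call has 1 to 12 rows; each row is the pose to reach, as a shift and turn from the pose commanded when the call began, along the tool's axes at that moment; what a row does not reach only later rows make up. A row lasts 1/10 s, in which the tool goes at most 50 mm and 8.59 degrees, less where a joint would pass 70% of its speed; a pose out of reach is approached as far as the arm can. A call with a number of a shift or a turn outside -1 to 1 is refused whole. A call with a gripper value outside its range is refused whole. The fingers move at their own pace and stop on an object; "squeeze" is the grip in N (left out, the last holds). Time passes only in rows, so rows that repeat a pose let the fingers close. It gives the time, the measured TCP pose, the force, the opening and the grip force at its end, in the units of the state.
- manip.get_state(): the state, without advancing time (a new reading comes with each control period).
- manip.get_image(name): name is "scene" or "side" or "wrist"; returns the picture (420x560x3 uint8, red, green, blue); there is no depth.
- manip.camera_params(name): a dict with "fx", "fy", "cx", "cy" (pixels), "dist" ([k1, k2, p1, p2, k3] as OpenCV has them; the pictures are not rectified), "R" (3x3) and "t" (3): a world point X has camera coordinates R X + t; the wrist camera has in their place "tool_from_camera" (4x4, takes a point from camera to tool coordinates, whose origin is the TCP and whose axes are the flange's). Camera axes: x right, y down, z forward; pixel columns grow to the right and rows downward; lengths in m; the calibration is good to about 2 mm. A picture is of the moment at which its call begins: read the wrist's pose just before it. camera_params takes no time and is no camera call.
- manip.sign_off(): hands the job in; it is judged then, once.
The state is a dict: "clock": time; "qpos": joint angles; "qd": joint speeds; "effort": joint torques, N m; "position": TCP position; "ee_rot": TCP orientation; "contact_force": force on the tool from outside, world axes, zero at the start; "moment": the same for the moment, N m; "width": finger opening in m; "gripper_force": force on a finger pad.
Only numpy, scipy, OpenCV 4.12 (cv2) and the standard library are available. Lean on these libraries where they do the work, as an engineer would, in place of code of your own. Each camera call takes 0.05 s, during which the arm holds its last target. There are 200 camera calls.

## Working session

There is one attempt and no reset: what is moved stays moved. The work goes in short steps, Python scripts to look and compute and a tool call to move; the robot and the scene stay as the last step left them, time stands still between calls to the robot, and variables do not carry over. Pictures are saved under pics/ and viewed, at most 10 in all, crops included, and the job is handed in when it is done.

Besides the shell and the picture viewer there is one more tool, called after "Call:" by a JSON object that holds its "fn" and its "kwargs". move_arm: Moves the arm, as the interface text tells. Scaled input: -1 to 1 covers 80 cm each way for a shift and 120 degrees each way for a turn. Its arguments: {"type":"object","properties":{"deltas":{"type":"array","items":{"type":"array","items":{"type":"array","items":{"type":"number","minimum":-1,"maximum":1}}}},"squeeze":{"type":"number"}},"required":["deltas"]}

```bash
mkdir -p pics; ls
python3 - <<'E'
from rig import manip
import cv2,numpy as np
s=manip.get_state();print(s)
for n in("scene","side"):
    im=manip.get_image(n);cv2.imwrite(f"pics/{n}0.png",im[:,:,::-1])
    p=manip.camera_params(n);R=np.array(p["R"]);print(n,p["fx"],p["dist"],-R.T@np.array(p["t"]),R[2])
print(manip.camera_params("wrist"))
E
```

```text
pics
{'clock': 0.0, 'qpos': array([-1.20978052e-01,  2.76616973e-01,  1.50615026e+00, -2.28377571e-06,
        1.36068621e+00, -1.20971293e-01]), 'qd': array([-0.00104961,  0.00078082,  0.00059097,  0.00132514,  0.00073577,
       -0.00016553]), 'effort': array([ 6.20495921e-04, -4.16768074e+01, -2.45808578e+01, -1.52056768e-04,
        1.11346930e-02,  1.69860516e-05]), 'position': array([5.74484293e-01, 6.91244339e-05, 2.38420337e-01]), 'ee_rot': array([-7.31783182e-04,  7.07108696e-01,  7.07104255e-01, -5.74563509e-04]), 'contact_force': array([-0.13567999, -0.12989425,  0.35483462]), 'moment': array([-0.01090897,  0.01633031, -0.06601238]), 'gripper_force': 0.0, 'width': 0.08557162373398255}
scene 451.52675902245943 [-0.14975471  0.          0.          0.          0.        ] [ 1.14042939 -0.41131393  0.95222851] [-0.5749252   0.35642308 -0.73649413]
side 469.75747571771893 [-0.03085669  0.          0.          0.          0.        ] [-0.24011954  0.9234453   0.85691549] [ 0.52512987 -0.67816535 -0.5141307 ]
{'fx': 371.5967495022976, 'fy': 371.5967495022976, 'cx': 282.1705363964837, 'cy': 207.80440569939657, 'dist': array([-0.09614304,  0.        ,  0.        ,  0.        ,  0.        ]), 'tool_from_camera': array([[-5.22912104e-04, -9.64535647e-01, -2.63952100e-01,
         6.62471041e-02],
       [ 9.99999786e-01, -4.00717842e-04, -5.16780690e-04,
         1.52622396e-04],
       [ 3.92683081e-04, -2.63952314e-01,  9.64535651e-01,
        -1.33847243e-01],
       [ 0.00000000e+00,  0.00000000e+00,  0.00000000e+00,
         1.00000000e+00]])}
```

View pics/scene0.png

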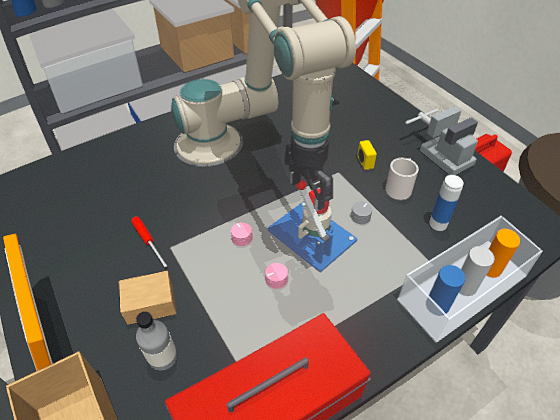

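View pics/side0.png

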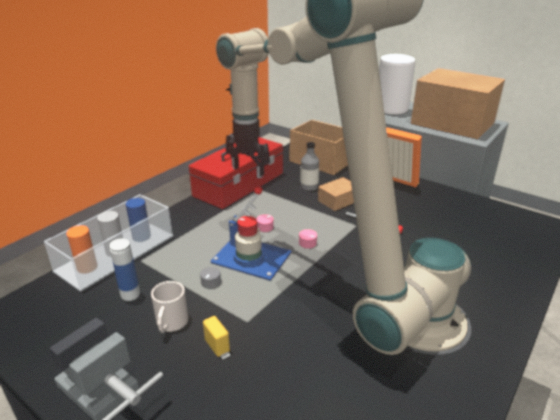

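The scene view shows the blue holder at about (312,237), partly behind the gripper, with pink and grey look-alike caps at (241,233), (276,274) and (361,211). The side view shows the red cap at (247,226) and the red knob at about (258,190).

```bash
cat > h.py <<'E'
from rig import manip
import cv2,numpy as np
from scipy.spatial.transform import Rotation as Ro
def tool():
    s=manip.get_state();q=s["ee_rot"];T=np.eye(4)
    T[:3,:3]=Ro.from_quat([q[1],q[2],q[3],q[0]]).as_matrix();T[:3,3]=s["position"];return T
def grab(n):
    """image, camera params, camera pose (world from camera)"""
    p=manip.camera_params(n)
    if n=="wrist": C=tool()@p["tool_from_camera"]
    else:
        C=np.eye(4);R=np.array(p["R"]);C[:3,:3]=R.T;C[:3,3]=-R.T@np.array(p["t"])
    return manip.get_image(n),p,C
def K(p): return np.array([[p["fx"],0,p["cx"]],[0,p["fy"],p["cy"]],[0,0,1.]])
def ray(p,C,uv):
    x=cv2.undistortPoints(np.array([[uv]],float),K(p),np.array(p["dist"]))[0,0]
    d=C[:3,:3]@[x[0],x[1],1.];return C[:3,3],d/np.linalg.norm(d)
def plane(p,C,uv,z):
    o,d=ray(p,C,uv);return o+d*(z-o[2])/d[2]
def meet(r1,r2):
    A=np.stack([r1[1],-r2[1]],1);k=np.linalg.lstsq(A,r2[0]-r1[0],rcond=None)[0]
    a=r1[0]+k[0]*r1[1];b=r2[0]+k[1]*r2[1];return (a+b)/2,np.linalg.norm(a-b)
def proj(p,C,X):
    W=np.linalg.inv(C);return cv2.projectPoints(np.atleast_2d(X).astype(float),cv2.Rodrigues(W[:3,:3])[0],W[:3,3],K(p),np.array(p["dist"]))[0][:,0]
def blobs(im,kind="red",amin=15):
    h=cv2.cvtColor(im,cv2.COLOR_RGB2HSV).astype(int);H,S,V=h[...,0],h[...,1],h[...,2]
    m={"red":((H<8)|(H>172))&(S>165)&(V>60),"blue":(H>100)&(H<125)&(S>130)&(V>50)}[kind].astype(np.uint8)
    n,l,st,c=cv2.connectedComponentsWithStats(m)
    return [(c[i].round(1).tolist(),st[i].tolist()) for i in range(1,n) if st[i,4]>amin],l
E
python3 - <<'E'
from h import *
o={n:grab(n) for n in("scene","side","wrist")}
for n in o: print(n,blobs(o[n][0])[0])
a=cv2.resize(o["scene"][0][150:290,220:390],None,fx=2.3,fy=2.3,interpolation=3)
b=cv2.resize(o["side"][0][160:300,180:350],None,fx=2.3,fy=2.3,interpolation=3)
w=cv2.resize(o["wrist"][0],None,fx=.7,fy=.7)
M=np.zeros((600,790,3),np.uint8);M[:a.shape[0],:a.shape[1]]=a;M[:b.shape[0],395:395+min(395,b.shape[1])]=b[:,:395];h=600-322
w=cv2.resize(o["wrist"][0],(h*560//420,h));M[322:,:w.shape[1]]=w
cv2.imwrite("pics/m1.png",M[:,:,::-1])
E
```

```text
scene [([329.7, 7.2], [316, 0, 25, 19, 354]), ([363.9, 10.1], [356, 0, 21, 28, 390]), ([360.6, 50.9], [356, 37, 13, 28, 140]), ([493.1, 150.4], [475, 134, 37, 37, 767]), ([301.3, 184.7], [297, 180, 9, 10, 63]), ([311.7, 195.7], [309, 190, 6, 14, 45]), ([323.1, 208.6], [317, 201, 12, 13, 47]), ([141.5, 229.6], [131, 216, 22, 29, 270]), ([278.1, 378.9], [165, 313, 205, 107, 11493]), ([340.1, 404.5], [311, 384, 55, 36, 452])]
side [([270.1, 145.0], [258, 138, 23, 15, 123]), ([219.7, 166.6], [190, 149, 64, 35, 1113]), ([271.3, 168.4], [268, 164, 8, 9, 18]), ([246.3, 180.0], [237, 171, 18, 19, 100]), ([210.5, 189.4], [191, 177, 48, 24, 440]), ([257.3, 188.8], [254, 185, 7, 8, 33]), ([247.4, 222.5], [238, 217, 18, 11, 121])]
wrist [([178.6, 82.4], [134, 35, 98, 94, 6470]), ([149.5, 203.5], [123, 178, 54, 53, 2171]), ([509.7, 282.2], [463, 256, 97, 75, 2570]), ([539.1, 311.2], [512, 297, 48, 35, 733]), ([482.9, 405.8], [476, 397, 12, 20, 68]), ([499.5, 411.2], [490, 399, 23, 21, 171]), ([474.2, 412.7], [470, 406, 8, 14, 31]), ([67.1, 416.6], [52, 413, 32, 7, 170]), ([479.9, 417.6], [476, 415, 9, 5, 23])]
```

View pics/m1.png

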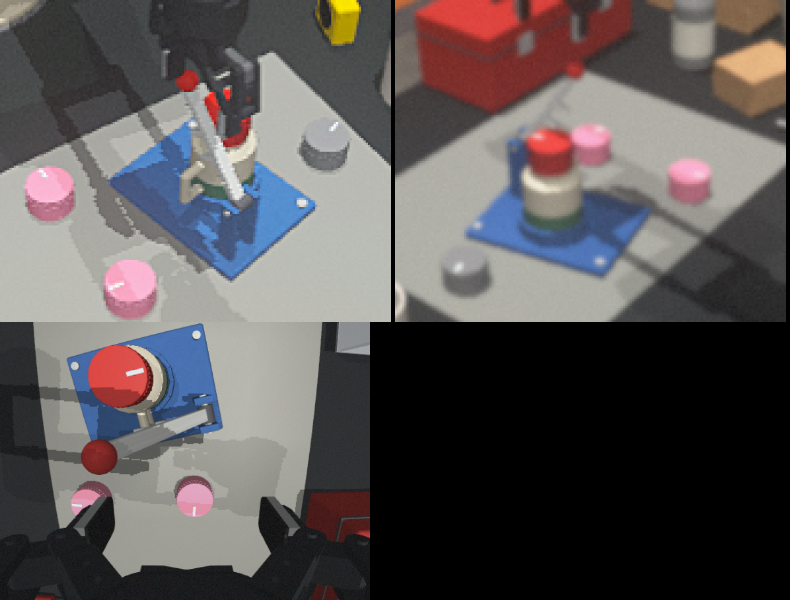

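The wrist picture shows the red cap at (179,82), knob at (150,204), pivot at about (315,138), and holder plate turned about 14°. Holder +x points right and +y up in the image.

Run:
```python
from h import *
im,p,C=grab("wrist");sim,sp,sC=grab("side")
b,l=blobs(im,"blue",300);print(b)
m=(l==1+np.argmax([ (l==i).sum() for i in range(1,l.max()+1)])).astype(np.uint8)
ys,xs=np.nonzero(m);pts=np.stack([xs,ys],1)
# world points on plane z=.012
W=np.array([plane(p,C,u,.012)[:2] for u in cv2.convexHull(pts)[:,0]])
r=cv2.minAreaRect((W*1000).astype(np.float32));print("plate rect",r,cv2.boxPoints(r))
rb,rl=blobs(im)
cb=max([x for x in rb if x[0][1]<150],key=lambda x:x[1][4])
kn=min(rb,key=lambda x:np.hypot(x[0][0]-149.5,x[0][1]-203.5))
sb,_=blobs(sim)
k2=min(sb,key=lambda x:np.hypot(x[0][0]-257,x[0][1]-189));c2=min(sb,key=lambda x:np.hypot(x[0][0]-247,x[0][1]-222))
print("knob",meet(ray(p,C,kn[0]),ray(sp,sC,k2[0])))
# bright top face of the cap: lit ellipse
h=cv2.cvtColor(im,cv2.COLOR_RGB2HSV)
print("cap centroid z.130",plane(p,C,cb[0],.130), "meet",meet(ray(p,C,cb[0]),ray(sp,sC,c2[0])))
x,y,w,hh,_=cb[1];print("bbox",cb[1])
v=im[y:y+hh,x:x+w,0];print(np.percentile(v,[5,25,50,75,95]))
t=((h[...,2]>205)&(im[...,0]>205)).astype(np.uint8);t[:y]=0;t[y+hh:]=0;t[:,:x]=0;t[:,x+w:]=0
cs=cv2.findContours(t,0,2)[0];c=max(cs,key=cv2.contourArea);e=cv2.fitEllipse(cv2.convexHull(c));print("ell",e,plane(p,C,e[0],.142))
```

```text
[([277.2, 80.1], [177, 3, 159, 177, 11169]), ([149.4, 126.0], [102, 40, 110, 139, 5414])]
plate rect ((553.1040649414062, 74.46931457519531), (120.38402557373047, 148.39356994628906), 12.566534042358398) [[478.21075  133.79248 ]
 [510.49725  -11.04618 ]
 [627.9974    15.146149]
 [595.7109   159.9848  ]]
knob (array([0.51830955, 0.02678046, 0.22179888]), np.float64(0.00022428684993907547))
cap centroid z.130 [0.50933033 0.08194324 0.13      ] meet (array([0.51148036, 0.08124924, 0.13848157]), np.float64(0.00040976186444102486))
bbox [134, 35, 97, 94, 6463]
[ 65. 156. 220. 221. 223.]
ell ((177.44699096679688, 80.97695922851562), (87.83110046386719, 92.63457489013672), 160.65042114257812) [0.51198371 0.08200877 0.142     ]
```

Call:
{"fn": "move_arm", "kwargs": {"deltas": [[[0,0,-0.06,0,1],[0.034,-0.07,-0.06,0,1],[0.034,-0.07,-0.06,0,1],[0.034,-0.07,-0.06,0,1],[0.034,-0.07,-0.06,0,1],[0.034,-0.07,-0.06,0,1],[0.034,-0.07,-0.06,0,1],[0.034,-0.07,-0.03,0,1],[0.034,-0.07,-0.03,0,1]]]}}

```text
clock: 1.25
position: [0.5178, 0.027, 0.2604]
ee_rot: [-0.002, 0.707, 0.707, -0.002]
contact_force: [-0.3, 0.5, -0.9]
width: -0.0002
gripper_force: 0.0
```

Run:
```python
from h import *
s=manip.get_state();print(s["position"],s["width"],s["contact_force"],s["clock"])
y=np.radians(12.6);x=np.array([np.cos(y),np.sin(y),0]);yy=np.array([-x[1],x[0],0])
P=np.array([.512,.082,.09])+.075*x-.056*yy
T=np.linalg.inv(tool())
for f in [58.6,54,49,44,39,34,29,24,19,14,9,5,1.5]:
    a=np.radians(f);k=P-.150*np.cos(a)*x+[0,0,.150*np.sin(a)]
    t=k+[0,0,.020]; print(f,k.round(4),((T@np.r_[t,1])[:3]/.8).round(4))
```

```text
[0.51780342 0.02696389 0.26043329] -0.00016008272915804607 [-0.26724524  0.5350304  -0.880519  ] 1.25
58.6 [0.5211 0.0267 0.218 ] [-0.0004  0.0043  0.028 ]
54 [0.5114 0.0245 0.2114] [-0.0031 -0.0078  0.0364]
49 [0.5014 0.0222 0.2032] [-0.0059 -0.0203  0.0467]
44 [0.4921 0.0202 0.1942] [-0.0085 -0.0318  0.058 ]
39 [0.4836 0.0183 0.1844] [-0.0109 -0.0423  0.0703]
34 [0.476  0.0166 0.1739] [-0.013  -0.0517  0.0835]
29 [0.4694 0.0151 0.1627] [-0.0149 -0.0599  0.0975]
24 [0.4637 0.0138 0.151 ] [-0.0165 -0.067   0.1122]
19 [0.459  0.0128 0.1388] [-0.0178 -0.0727  0.1274]
14 [0.4554 0.012  0.1263] [-0.0189 -0.0772  0.1432]
9 [0.4528 0.0114 0.1135] [-0.0196 -0.0802  0.1592]
5 [0.4516 0.0111 0.1031] [-0.0199 -0.0817  0.1722]
1.5 [0.4511 0.011  0.0939] [-0.0201 -0.0823  0.1836]
```

Call:
{"fn": "move_arm", "kwargs": {"deltas": [[[0,0.004,0.028,0,1],[-0.003,-0.006,0.041,0,1],[-0.006,-0.018,0.052,0,1],[-0.008,-0.03,0.063,0,1],[-0.011,-0.04,0.075,0,1],[-0.013,-0.05,0.088,0,1],[-0.015,-0.058,0.102,0,1]]]}}

```text
clock: 1.95
position: [0.4725, 0.0148, 0.1821]
ee_rot: [0.0, 0.707, 0.707, -0.0]
contact_force: [-0.5, -0.2, 0.6]
width: 0.0001
gripper_force: 0.6
```

Run:
```python
from h import *
o={n:grab(n) for n in("scene","side","wrist")}
s=manip.get_state();print(s["position"],s["contact_force"])
for n in o: print(n,[b for b in blobs(o[n][0])[0] if b[1][4]<3000])
w=o["wrist"][0];a=cv2.resize(o["side"][0][160:300,180:350],None,fx=2,fy=2)
M=np.zeros((420,790,3),np.uint8);M[:,:440]=w[:,:440];M[:280,440:780]=a
cv2.imwrite("pics/m2.png",M[:,:,::-1])
```

```text
[0.4726963  0.01503985 0.18172303] [-0.68285644  0.42342778  0.78530281]
scene [([330.6, 25.7], [316, 0, 26, 59, 1152]), ([363.8, 10.1], [356, 0, 21, 28, 392]), ([360.5, 51.0], [356, 37, 13, 28, 139]), ([493.1, 150.4], [475, 134, 37, 37, 769]), ([286.4, 191.5], [283, 188, 8, 7, 33]), ([317.9, 197.2], [308, 189, 21, 22, 281]), ([141.5, 229.6], [131, 216, 22, 29, 270]), ([340.0, 404.5], [311, 384, 55, 36, 454])]
side [([227.2, 162.3], [190, 136, 69, 48, 1586]), ([246.6, 180.6], [238, 173, 15, 15, 89]), ([208.0, 188.3], [192, 177, 44, 21, 355]), ([247.7, 222.5], [239, 217, 17, 11, 122])]
wrist [([317.1, 108.2], [307, 57, 40, 105, 434]), ([270.0, 247.1], [250, 236, 47, 29, 628])]
```

View pics/m2.png

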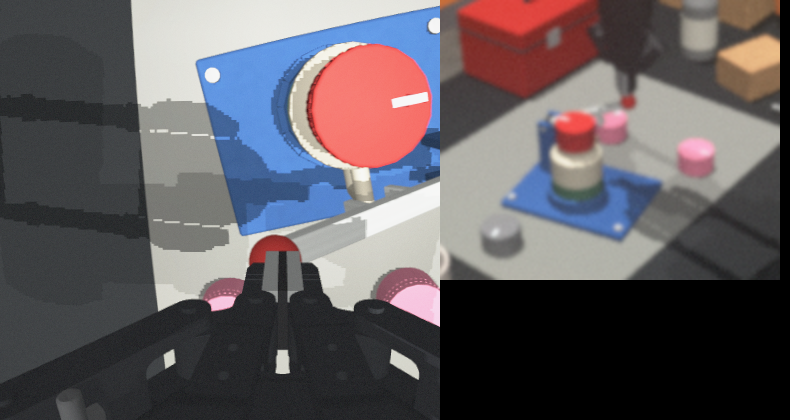

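The fingertips are on the red ball at (275,250) and the bar is following. The cap's top disc is centred near (370,105) and the handle is at (355,185), under the bar.

Call:
{"fn": "move_arm", "kwargs": {"deltas": [[[-0.001,-0.007,0.014,0,1],[-0.003,-0.013,0.03,0,1],[-0.004,-0.018,0.046,0,1],[-0.005,-0.021,0.062,0,1],[-0.005,-0.023,0.075,0,1],[-0.005,-0.024,0.083,0,1],[-0.005,-0.024,0.087,0,1],[-0.005,-0.024,0.09,0,1],[-0.005,-0.024,0.09,0,1]]]}}

```text
clock: 3.0
position: [0.4541, 0.0111, 0.1129]
ee_rot: [0.001, 0.707, 0.707, 0.0]
contact_force: [-6.5, 0.1, 23.0]
width: -0.0002
gripper_force: 11.3
```

Call:
{"fn": "move_arm", "kwargs": {"deltas": [[[0,0,-0.03,0,1],[0,0,-0.09,0,1],[0,0,-0.15,0,1],[0.024,0.073,-0.17,0,-1],[0.024,0.073,-0.17,0,-1],[0.024,0.073,-0.17,0,-1],[0.024,0.073,-0.17,0,-1]]]}}

```text
clock: 3.7
position: [0.5111, 0.0304, 0.2452]
ee_rot: [-0.001, 0.707, 0.707, -0.001]
contact_force: [-1.4, 0.3, -0.5]
width: 0.0581
gripper_force: 0.0
```

Run:
```python
from h import *
o={n:grab(n) for n in("side","wrist")}
s=manip.get_state();print(s["position"],s["contact_force"],s["qpos"],s["width"])
im,p,C=o["wrist"]
rb,_=blobs(im,amin=100);print(rb)
cb=max([b for b in rb if b[1][1]<250 and b[1][4]<30000],key=lambda b:b[1][4]);x,y,w,h,_=cb[1]
t=(im[...,0]>205).astype(np.uint8);t[:y]=0;t[y+h:]=0;t[:,:x]=0;t[:,x+w:]=0
hsv=cv2.cvtColor(im,cv2.COLOR_RGB2HSV);t&=(hsv[...,1]>120)
c=max(cv2.findContours(t,0,2)[0],key=cv2.contourArea);e=cv2.fitEllipse(cv2.convexHull(c));X=plane(p,C,e[0],.142);print("cap",e,X)
print("side meet",[meet(ray(p,C,e[0]),ray(*o["side"][1:],b[0])) for b in blobs(o["side"][0])[0] if abs(b[0][0]-247)<4 and abs(b[0][1]-222)<5])
y=np.radians(12.6);xx=np.array([np.cos(y),np.sin(y),0]);yy=np.array([-xx[1],xx[0],0])
K=np.r_[X[:2],.094]-.075*xx-.056*yy;print("knob predicted px",proj(p,C,K))
a=cv2.resize(o["side"][0][160:300,180:350],None,fx=2,fy=2)
M=np.zeros((420,790,3),np.uint8);M[:,:440]=im[:,60:500];M[:280,440:780]=a
cv2.imwrite("pics/m3.png",M[:,:,::-1])
```

```text
[0.51032862 0.03027461 0.24491166] [ 0.06554379  0.14336078 -0.25337047] [-7.67726962e-02  1.77698287e-01  1.62401413e+00 -2.12351501e-04
  1.34241689e+00 -7.65685677e-02] 0.07223579472478066
[([260.3, 148.3], [241, 93, 68, 82, 306]), ([207.8, 217.8], [195, 204, 27, 28, 599]), ([538.2, 303.2], [510, 278, 50, 62, 1181])]Traceback (most recent call last):
  File "<stdin>", line 9, in <module>
ValueError: max() iterable argument is empty
```

Run:
```python
from h import *
im,p,C=grab("wrist");si,sp,sC=grab("side");print(manip.get_state()["position"])
hsv=cv2.cvtColor(im,cv2.COLOR_RGB2HSV).astype(int)
t=(((hsv[...,0]<10)|(hsv[...,0]>170))&(hsv[...,1]>110)&(hsv[...,2]>180)).astype(np.uint8)
cs=sorted(cv2.findContours(t[:220],0,2)[0],key=cv2.contourArea)[-2:]
for c in cs:
    e=cv2.fitEllipse(cv2.convexHull(c));X=plane(p,C,e[0],.142);print("cap",e,X)
y=np.radians(12.6);xx=np.array([np.cos(y),np.sin(y),0]);yy=np.array([-xx[1],xx[0],0])
print("pred knob",np.r_[X[:2],.094]-.075*xx-.056*yy,"seen",plane(p,C,(207.8,217.8),.094))
a=cv2.resize(si[160:300,180:350],None,fx=2,fy=2)
M=np.zeros((420,790,3),np.uint8);M[:,:440]=im[:,60:500];M[:280,440:780]=a
cv2.imwrite("pics/m3.png",M[:,:,::-1])
```

```text
[0.5105758  0.03020811 0.24515349]Traceback (most recent call last):
  File "<stdin>", line 7, in <module>
cv2.error: OpenCV(4.12.0) /io/opencv/modules/imgproc/src/shapedescr.cpp:361: error: (-201:Incorrect size of input array) There should be at least 5 points to fit the ellipse in function 'fitEllipseNoDirect'
```

Run:
```python
from h import *
im,p,C=grab("wrist");si,sp,sC=grab("side")
hsv=cv2.cvtColor(im,cv2.COLOR_RGB2HSV).astype(int)
t=(((hsv[...,0]<10)|(hsv[...,0]>170))&(hsv[...,1]>110)&(hsv[...,2]>180)).astype(np.uint8)
c=max(cv2.findContours(t[:240],0,2)[0],key=cv2.contourArea)
e=cv2.fitEllipse(cv2.convexHull(c));X=plane(p,C,e[0],.142);print("cap",e,X)
y=np.radians(12.6);xx=np.array([np.cos(y),np.sin(y),0]);yy=np.array([-xx[1],xx[0],0])
print("pred knob",np.r_[X[:2],.094]-.075*xx-.056*yy,"seen",plane(p,C,(207.8,217.8),.094))
a=cv2.resize(si[160:300,180:350],None,fx=2,fy=2)
M=np.zeros((420,790,3),np.uint8);M[:,:440]=im[:,60:500];M[:280,440:780]=a
cv2.imwrite("pics/m3.png",M[:,:,::-1])
```

```text
cap ((284.4139099121094, 130.07298278808594), (86.9939956665039, 88.62877655029297), 158.25042724609375) [0.51188074 0.08220765 0.142     ]
pred knob [0.450903   0.01119557 0.094     ] seen [0.45046411 0.01015076 0.094     ]
```

View pics/m3.png

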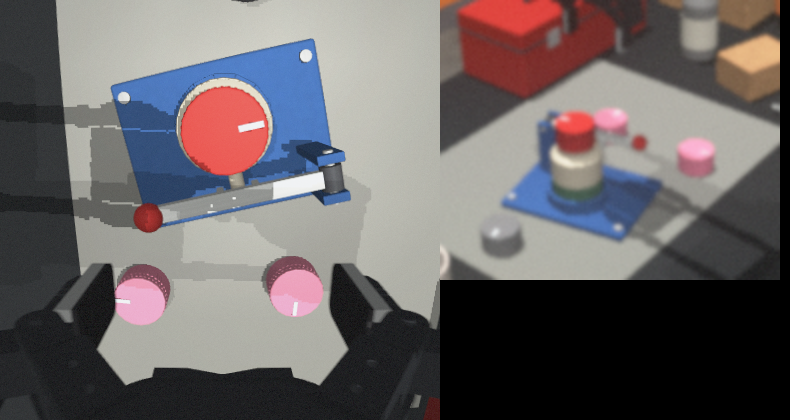

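The bar is down: the knob is at image (148,217) and the handle passes under the notch. The cap is at (0.512, 0.082).

Call:
{"fn": "move_arm", "kwargs": {"deltas": [[[0.065,0.001,0,0,-1],[0.065,0.001,0.04,0,-1],[0.065,0.001,0.08,0,-1],[0.065,0.001,0.12,0,-1],[0.065,0.001,0.15,0,-1],[0.065,0.001,0.161,0,-1],[0.065,0.001,0.161,0,-1]]], "squeeze": 100}}

```text
clock: 4.7
position: [0.5117, 0.0822, 0.116]
ee_rot: [-0.001, 0.707, 0.707, -0.001]
contact_force: [-0.2, 0.1, -0.2]
width: 0.0853
gripper_force: 0.0
```

Call:
{"fn": "move_arm", "kwargs": {"deltas": [[[0,0,0,0,1],[0,0,0,0,1],[0,0,0,0,1],[0,0,0,0,1],[0,0,0,0,1],[0,0,0,0,1],[0,0,0,0,1],[0,0,0,0,1]]]}}

```text
clock: 5.5
position: [0.5125, 0.0824, 0.1188]
ee_rot: [0.0, 0.707, 0.707, 0.0]
contact_force: [-3.4, -0.1, 5.5]
width: 0.0539
gripper_force: 103.8
```

Run:
```python
from rig import manip
s=manip.get_state()
for k in("clock","position","ee_rot","contact_force","moment","width","gripper_force","qpos"):print(k,s[k].round(4) if hasattr(s[k],'round') else s[k])
```

```text
clock 5.5
position [0.5125 0.0824 0.1188]
ee_rot [4.000e-04 7.071e-01 7.071e-01 4.000e-04]
contact_force [-3.3816 -0.1374  5.456 ]
moment [ 8.600e-03  3.558e-01 -3.000e-04]
width 0.05392629537564922
gripper_force 103.79136146977544
qpos [ 0.0253  0.2915  1.8083 -0.      1.0406  0.0253]
```

Call:
{"fn": "move_arm", "kwargs": {"deltas": [[[0,0,-0.002,-0.04,1],[0,0,-0.002,-0.08,1],[0,0,-0.002,-0.12,1],[0,0,-0.002,-0.16,1],[0,0,-0.002,-0.2,1],[0,0,-0.002,-0.24,1]]]}}

```text
clock: 6.1
position: [0.5112, 0.0829, 0.1199]
ee_rot: [-0.001, 0.508, 0.861, 0.0]
contact_force: [-3.3, -0.0, 0.7]
width: 0.0539
gripper_force: 107.6
```

```bash
cat > st.py <<'E'
from h import *
s=manip.get_state();T=tool()
print(s["position"].round(4),"yaw",np.degrees(np.arctan2(T[1,1],T[0,1])).round(1),"tilt",T[:3,2].round(3),s["contact_force"].round(1),s["moment"].round(3),s["width"],s["qpos"][5].round(3))
E
python3 st.py
```

```text
[0.5112 0.0829 0.1199] yaw 28.9 tilt [-0.002  0.001 -1.   ] [-3.3 -0.   0.7] [ 0.265  0.244 -0.129] 0.053876539247738504 -0.48
```

Call:
{"fn": "move_arm", "kwargs": {"deltas": [[[0,0,0,-0.04,1],[0,0,0,-0.08,1],[0,0,0,-0.12,1],[0,0,0,-0.16,1],[0,0,0,-0.2,1],[0,0,0,-0.24,1]]]}}

```text
clock: 6.7
position: [0.5118, 0.0821, 0.1198]
ee_rot: [-0.0, 0.277, 0.961, -0.0]
contact_force: [-3.9, -1.3, 3.5]
width: 0.0534
gripper_force: 107.9
```

```bash
python3 st.py
python3 - <<'E'
from h import *
o={n:grab(n)[0] for n in("scene","side","wrist")}
M=np.zeros((600,790,3),np.uint8)
a=cv2.resize(o["scene"][150:290,220:390],None,fx=2.2,fy=2.2);b=cv2.resize(o["side"][160:300,180:350],None,fx=2.2,fy=2.2);w=cv2.resize(o["wrist"],(384,288))
M[:308,:374]=a;M[:308,400:774]=b;M[310:598,:384]=w
cv2.imwrite("pics/m4.png",M[:,:,::-1])
E
```

```text
[0.5118 0.0821 0.1198] yaw 57.8 tilt [-0.001 -0.001 -1.   ] [-3.9 -1.3  3.5] [-0.136  0.506 -0.073] 0.053379322857500654 -0.983
```

View pics/m4.png

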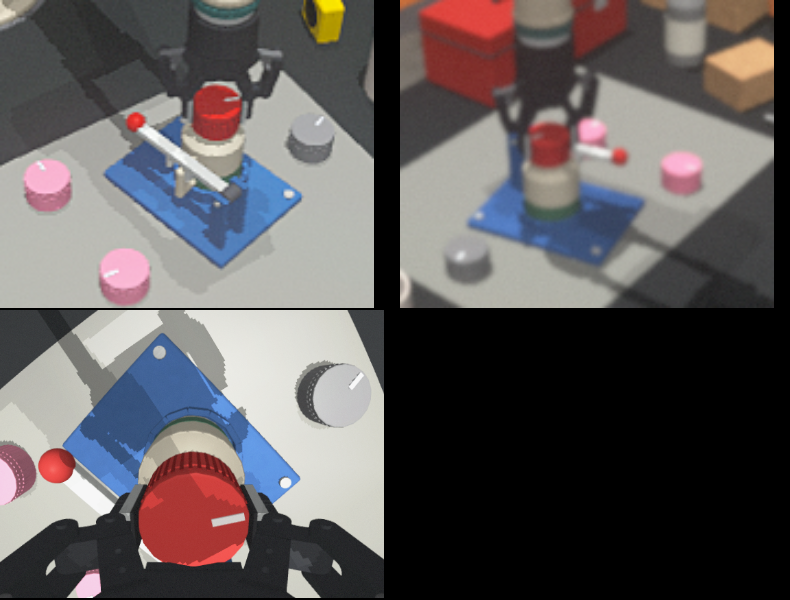

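The cap's mark has turned about 57° with the gripper, so there is no slip. The bar is still down, with the knob at (135,121) in the scene crop.

Call:
{"fn": "move_arm", "kwargs": {"deltas": [[[0,0,0,-0.04,1],[0,0,0,-0.08,1],[0,0,0,-0.12,1],[0,0,0,-0.16,1],[0,0,0,-0.2,1],[0,0,0,-0.24,1],[0,0,0,-0.27,1],[0,0,0,-0.27,1]]]}}

```text
clock: 7.65
position: [0.5118, 0.0821, 0.1199]
ee_rot: [-0.0, 0.0, 1.0, -0.0]
contact_force: [-5.4, -2.0, 7.4]
width: 0.054
gripper_force: 108.3
```

```bash
python3 st.py
```

```text
[0.5118 0.0821 0.1199] yaw 90.0 tilt [-0.001 -0.001 -1.   ] [-5.4 -2.   7.4] [-0.175  0.805  0.042] 0.05397962589755153 -1.544
```

Call:
{"fn": "move_arm", "kwargs": {"deltas": [[[0,0,-0.003,0,1],[0,0,-0.006,0,1],[0,0,-0.009,0,1],[0,0,-0.012,0,1],[0,0,-0.012,0,1]]]}}

```text
clock: 8.15
position: [0.5126, 0.0824, 0.1284]
ee_rot: [0.0, 0.0, 1.0, -0.0]
contact_force: [-2.7, -2.0, -0.6]
width: 0.0538
gripper_force: 107.5
```

```bash
python3 st.py
```

```text
[0.5126 0.0824 0.1284] yaw 90.0 tilt [ 0. -0. -1.] [-2.7 -2.  -0.6] [-0.25   0.467 -0.034] 0.053776116787728055 -1.545
```

Call:
{"fn": "move_arm", "kwargs": {"deltas": [[[0,0,-0.006,0,1],[0,0,-0.014,0,1],[0,0,-0.023,0,1],[0,0,-0.032,0,1],[0,0,-0.041,0,1],[0,0,-0.05,0,1],[0,0,-0.056,0,1],[0,0,-0.056,0,1],[0,0,-0.056,0,1]]]}}

```text
clock: 9.05
position: [0.5126, 0.0824, 0.1729]
ee_rot: [0.0, 0.0, 1.0, -0.0]
contact_force: [-0.4, -0.7, -1.1]
width: 0.0539
gripper_force: 107.4
```

```bash
python3 st.py
python3 - <<'E'
from h import *
o={n:grab(n)[0] for n in("scene","side","wrist")}
M=np.zeros((600,790,3),np.uint8)
a=cv2.resize(o["scene"][150:290,220:390],None,fx=2.2,fy=2.2);b=cv2.resize(o["side"][160:300,180:350],None,fx=2.2,fy=2.2);w=cv2.resize(o["wrist"],(384,288))
M[:308,:374]=a;M[:308,400:774]=b;M[310:598,:384]=w
cv2.imwrite("pics/m5.png",M[:,:,::-1])
E
```

```text
[0.5126 0.0824 0.1729] yaw 90.0 tilt [ 0. -0. -1.] [-0.4 -0.7 -1.1] [ 0.018 -0.016 -0.032] 0.053893949571244576 -1.545
```

View pics/m5.png

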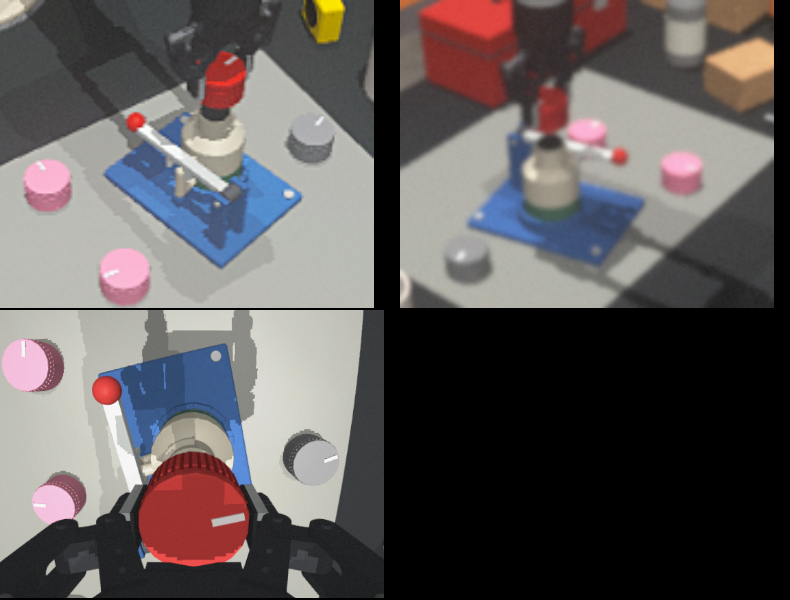

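The cap is held level above the open canister: in the side crop the cap is at (552,105) and the mouth at (550,143). The bar is down and the canister is seated, so I'm handing it in.

```bash
python3 -c "
from rig import manip
print(manip.sign_off())"
```

```text
the job is handed in; nothing more can be done
None
```

The job is handed in at about 9 s on the robot clock: the bar is fully down on the handle, and the red cap is unscrewed and held level above the mouth, about 3 cm clear (lift worked out from arm height); the canister is still seated and no bystander was touched.

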